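# Set the V-locator to its mark, clamp it and load an ejected boss

### The arm

A 6-joint arm with a two-finger parallel gripper is mounted at the origin on the work surface. World frame = base frame: x ahead of the robot, y to its left, z up, the work surface at z = 0. Lengths are in m, angles in rad, forces in N, time in s.
With the tool pointing down it reaches from about 0.325 to 0.9 m from the base axis. Payload 6.1 kg.
Tool frame: the origin (TCP) lies at the very end of the fingers, on their centre line; the grasp point (between the pads) lies 19 mm behind it; z points along the fingers, y is the line along which they close (so a half turn about z gives the same grasp; the last joint's range is limited). The gripper opens to 85 mm and grips with 20 to 120 N. Pads are 22 mm wide; open, the fingers measure 114 mm over their backs; the gripper's body (76 mm by 85 mm) begins 54 mm behind the grasp point. The pads swing forward as they close: fully open they stand 13 mm farther back than shut.
Start: joints at [-0.126, 0.22, 1.526, -0, 1.395, -0.126], TCP at [0.625, -0, 0.231] pointing down, gripper open.
Joint ranges: [-2.98, 2.98], [-0.91, 2.08], [0.09, 2.57], [-1.24, 4.39], [0.2, 2.65], [-2.68, 2.68]. Speed limits (rad/s): [2.57, 2.57, 3.01, 3.14, 3.14, 3.14].

### API

Orientations are given as a rotation vector (axis times angle).
In Python, from plant import status, viewer, ticket, finder gives the robot as it stands.
- The arm moves only by the shell command python3 -m crank 'ROWS' [OPENING]. ROWS is JSON, one flat list of numbers, 6 for each row, row after row: the shift along the world's x, y, z in m, then the turn, a rotation vector about the world's x, y, z in degrees. A call has 1 to 12 rows; each row shifts and turns the commanded pose from where the row before left it; what a row does not reach is not made up. A row lasts 1/12 s, in which the tool goes at most 41.7 mm and 7.16 degrees, less where a joint would pass 70% of its speed; a pose out of reach is approached as far as the arm can. A call is refused whole if a number of a shift passes 0.0417 or a number of a turn 7.16, either way. A call with a gripper value outside its range is refused whole. OPENING is the closure, from -1 (fully open) to 1 (shut), set as the call begins (- or left out, the last holds). The fingers move at their own pace and stop on an object; the grip force is fixed at half the most. Time passes only in rows, so rows that do not move let the fingers close. It gives the time, the measured TCP pose, the force, the opening and the grip force at its end, in the units of the state.
- status.state(): the state, without advancing time (a new reading comes with each control period).
- viewer.camera(name): name is "scene" or "side" or "wrist"; returns the picture (384x512x3 uint8, red, green, blue); there is no depth.
- viewer.camera_info(name): a dict with "intrinsics" (3x3 intrinsics, pixels), "T" (4x4, takes a point from camera to world coordinates). Camera axes: x right, y down, z forward; pixel columns grow to the right and rows downward; lengths in m; the calibration is good to about 2 mm. A picture is of the moment at which its call begins: read the wrist's pose just before it. camera_info takes no time and is no camera call; for the wrist camera it gives the pose at the moment of the call.
- ticket.finish_job(): hands the job in; it is judged then, once.
Trained networks look in the newest picture that a camera, given by its name, has taken for a name from the list of things; names that differ only in an ending like _2 or _b are one class to them, and where a whole thing is asked for, a point or a joint stands for the part that bears it (a point fixed in the world has none). Each returns a list of dicts, best first, with "conf" (0 to 1); they miss things now and then, are a little off and sometimes report something else, mostly with a low value. They report only what shows in the picture. A call takes as long as a camera call. They do not tell look-alikes from the thing itself.
- finder.search_frame(target, camera): "point" ([column, row] in pixels, amid what is visible of it).
The state is a dict: "time_s": time; "joints": joint angles; "qd": joint speeds; "tau": joint torques, N m; "position": TCP position; "tcp_rot": TCP orientation; "wrist_force": force on the tool from outside, world axes, zero at the start; "torque": the same for the moment, N m; "finger_gap": finger opening in m; "finger_force": force on a finger pad.
Only numpy, scipy, OpenCV 4.12 (cv2) and the standard library are available. Lean on these libraries where they do the work, as an engineer would, in place of code of your own. Each camera call takes 0.05 s, during which the arm holds its last target. There are 200 camera calls.

### The job

Set up the welding fixture: slide the slotted V-locator until its pointer is in line with the pointer of the mark block, then swing the clamp lever clockwise as far as it goes to tighten it there. Then press the nest's ejector paddle all the way down so that the round boss comes up out of its hole, take the boss and stand it upright on the fixture plate, seated in the V against both flanks, and let go. The locator must still be on its mark at the end, and the other things on the bench stay where they are.

Things in the scene. Friction and masses are not known exactly. Their poses are not given: they have to be found in the camera images.
- fixture: Fixed steel base plate 200 x 340 x 12 mm, bolted to the table; origin at the centre of its underside. The locator slides along its y; the V opens towards its -y. Its x points away from the robot, more or less.
- locator (a joint): Aluminium V-locator: plate 110 (fixture x) x 180 (y) x 8 mm, two long slots over fixed studs, a V at its -y end, an upright rib at its +y end. Value in m, 0 to 0.08, grows towards fixture -y; starts at 0 to 0.02 and always has to go towards -y to its mark. Friction about 8 N, tightened or not, so a harder shove still moves it; it stays where it is left.
- rib_center (a point): Point on the locator's upright rib at a good gripping height. The rib is 60 mm wide (fixture x), 10 mm thick (fixture y); its top is 17 mm above this point and the locator's plate 28 mm below it. Moves with the locator; axes as the fixture's.
- pointer_tip (a point): Tip of the triangular pointer on the far (+x) edge of the locator, half-way up its 8 mm plate, in line with a dark scribed line.
- mark: Mark block: fixed steel block 30 x 16 x 8 mm on the plate beside the locator's far (+x) edge, with a pointer towards -x and a dark scribed line along its x. Origin under the scribed line; axes as the fixture's. The locator is set when pointer_tip and this origin are level along the fixture's y.
- clamp (a joint): Clamp lever on the stud nearer the robot: angle in rad, 0 (loose) to 1.5 (fully tight, a stop), growing clockwise seen from above; starts between 0 and 0.25. It takes about 2 N at the grip and stays where it is left.
- clamp_grip (a point): Point in the upright black round grip (18 mm diameter, 42 mm tall) at the end of the clamp lever, 80 mm from the lever's axis, 57 mm above the table; the grip's top is 16 mm above this point, its foot 26 mm below, where the 12 mm thick lever arm joins it.
- clamp_axis (a point): Point on the clamp lever's vertical turning axis, at the height of clamp_grip. The lever swings through the side nearer the robot: at joint 0 it points 49 degrees from fixture -x towards -y, at 1.5 rad 37 degrees from -x towards +y.
- v_seat (a point): On the fixture plate's top: where the centre of the boss's foot is when the boss touches both flanks of the 90 degree V. The V's vertex lies 32.5 mm from it towards fixture +y; its flanks are 36 mm long and end 22 mm above the plate. Moves with the locator; axes as the fixture's.
- nest: Fixed painted steel nest block, 100 x 100 x 66 mm, origin at the centre of its underside, with a round through hole of 48 mm diameter in its centre that holds the boss. Its ejector lever sticks out towards its +x.
- ejector (a joint): Ejector lever, angle in rad, 0 (up) to 0.45 (fully down, a stop). Pressing the paddle down raises the boss 80 mm per rad, 36 mm at most. It takes about 6 to 10 N on the paddle and stays where it is left.
- paddle_top (a point): Centre of the top of the ejector's paddle (45 mm along the lever, 50 across, 6 thick). The lever turns about a level axis along nest y, 45 mm above the table and 62 mm from the nest's centre towards +x; this point is 80 mm along the lever from it and 4 mm above the lever's line. 65 mm above the table at joint 0 (lever 0.2 rad up), 29 mm at 0.45 (0.25 rad down).
- boss_center (a point): Centre of the boss, a plain aluminium cylinder of 46 mm diameter and 60 mm height with a dark threaded hole in its top, about 0.25 kg; half-way up, z along its axis. It starts standing in the nest's hole, its top 2 mm below the nest's top face; fully ejected, its top stands 34 mm above that face.
- boss_foot (a point): Centre of the boss's lower end face, 30 mm below boss_center.
- mallet: Bystander: white-faced mallet with a wooden handle, 290 mm long.
- wire_brush: Bystander: wire brush with a wooden back, 260 mm long.
- angle_offcut: Bystander: piece of steel angle, 120 x 40 x 40 mm, beside the nest.
- magnet_square: Bystander: grey welding magnet, 60 x 24 x 24 mm, lying between the ejector paddle and the fixture.
- spanner: Bystander: spanner, 200 mm long.
- spray_can: Bystander: spray can, 56 mm diameter, 160 mm tall.
- c_clamp: Bystander: blue C-clamp lying flat, 150 mm.
Things that resemble listed ones, but are neither listed nor needed, are in the scene too. Of the things that look like the part that bears boss_center, take the one that is farthest from the robot's base at the start.

How it is judged:
By the outcome, as a careful person would: the job done as asked, in the order asked, and still so for the second after the job is handed in, with the robot touching nothing.
It also fails if it takes over 72 s, if anything falls off the work surface, if the arm or the gripper's body presses on something with over 40 N, if the wrist force passes 120 N, or if a joint passes its speed limit or range.

## Working session

There is one attempt and no reset: what is moved stays moved. The work goes in short steps, Python scripts to look and compute and a shell command to move; the robot and the scene stay as the last step left them, time stands still between calls to the robot, and variables do not carry over. Pictures are saved under pics/ and viewed, at most 10 in all, crops included, and the job is handed in when it is done.

```bash
mkdir -p pics; ls; cat > h.py <<'E'
import numpy as np, cv2
from plant import status, viewer, ticket, finder
def pix2w(cam,px,z,info=None):
    i=info or viewer.camera_info(cam); K=np.array(i["intrinsics"]);T=np.array(i["T"])
    d=T[:3,:3]@np.linalg.solve(K,[px[0],px[1],1.]); o=T[:3,3]
    return o+d*(z-o[2])/d[2]
def w2pix(cam,p,info=None):
    i=info or viewer.camera_info(cam); K=np.array(i["intrinsics"]);T=np.array(i["T"])
    c=T[:3,:3].T@(np.array(p)-T[:3,3]); u=K@c; return u[:2]/u[2]
def snap(cam,name,scale=1.0,crop=None):
    im=np.array(viewer.camera(cam)); cv2.imwrite(f"pics/{name}_raw.png",im[:,:,::-1])
    return im
E
python3 - <<'E'
from h import *
a=snap("scene","s0");b=snap("side","d0");
cv2.imwrite("pics/scene0.png",cv2.resize(a[:,:,::-1],(800,600),interpolation=cv2.INTER_CUBIC))
cv2.imwrite("pics/side0.png",cv2.resize(b[:,:,::-1],(800,600),interpolation=cv2.INTER_CUBIC))
for c in("scene","side"):
    i=viewer.camera_info(c);print(c,np.round(i["T"],3).tolist(),np.round(i["intrinsics"],1).tolist())
Z=dict(fixture=.012,rib_center=.048,pointer_tip=.016,mark=.012,clamp_grip=.057,v_seat=.012,nest=.06,paddle_top=.065,boss_center=.064)
for n,z in Z.items():
  for c in("scene","side"):
    for r in finder.search_frame(n,c)[:4]:
        print(n,c,round(r["conf"],2),np.round(r["point"]),np.round(pix2w(c,r["point"],z),3))
print(status.state())
E
```

```text
pics
scene [[0.747, 0.564, -0.351, 0.923], [0.665, -0.646, 0.376, -0.383], [-0.014, -0.514, -0.857, 0.94], [0.0, 0.0, 0.0, 1.0]] [[360.0, 0.0, 253.0], [0.0, 360.0, 195.3], [0.0, 0.0, 1.0]]
side [[0.786, -0.361, 0.502, -0.041], [-0.618, -0.474, 0.627, -0.734], [0.012, -0.803, -0.596, 0.807], [0.0, 0.0, 0.0, 1.0]] [[393.6, 0.0, 253.7], [0.0, 393.6, 190.9], [0.0, 0.0, 1.0]]
fixture scene 0.78 [273. 179.] [0.55  0.107 0.012]
fixture scene 0.3 [293. 147.] [0.518 0.245 0.012]
fixture side 0.85 [220. 197.] [0.518 0.14  0.012]
rib_center scene 0.97 [296. 148.] [0.545 0.227 0.048]
rib_center scene 0.37 [341. 100.] [0.531 0.492 0.048]
rib_center side 0.79 [206. 184.] [0.498 0.188 0.048]
rib_center side 0.54 [235. 181.] [0.582 0.146 0.048]
pointer_tip scene 0.83 [291. 145.] [0.509 0.246 0.016]
pointer_tip scene 0.34 [141. 272.] [ 0.478 -0.353  0.016]
pointer_tip side 0.95 [203. 181.] [0.522 0.249 0.016]
mark scene 0.41 [307. 175.] [0.619 0.189 0.012]
mark side 0.49 [276. 263.] [ 0.473 -0.193  0.012]
mark side 0.45 [234. 180.] [0.613 0.192 0.012]
clamp_grip scene 0.5 [246. 156.] [0.45  0.096 0.0
[... 1023 characters left out ...]
-0.205  0.064]
{'time_s': 1.0, 'joints': array([-1.26080517e-01,  2.20408485e-01,  1.52646994e+00,  1.04568387e-05,
        1.39472457e+00, -1.26060176e-01]), 'qd': array([-0.00172937,  0.00033065, -0.0006881 , -0.00012492,  0.00162838,
        0.00130116]), 'tau': array([ 3.46938009e-05, -4.96855223e+01, -3.89740455e+01, -3.35083469e-04,
        7.78082904e-04, -1.81468187e-05]), 'position': array([6.24998572e-01, 1.19955027e-05, 2.31310314e-01]), 'tcp_rot': array([-2.22145586e+00, -2.22140661e+00, -2.83660451e-06]), 'wrist_force': array([ 0.21765849, -0.44494706,  0.91818335]), 'torque': array([ 0.01001415,  0.03147904, -0.0117076 ]), 'finger_force': 0.0, 'finger_gap': 0.08522600931680602}
```

View pics/scene0.png

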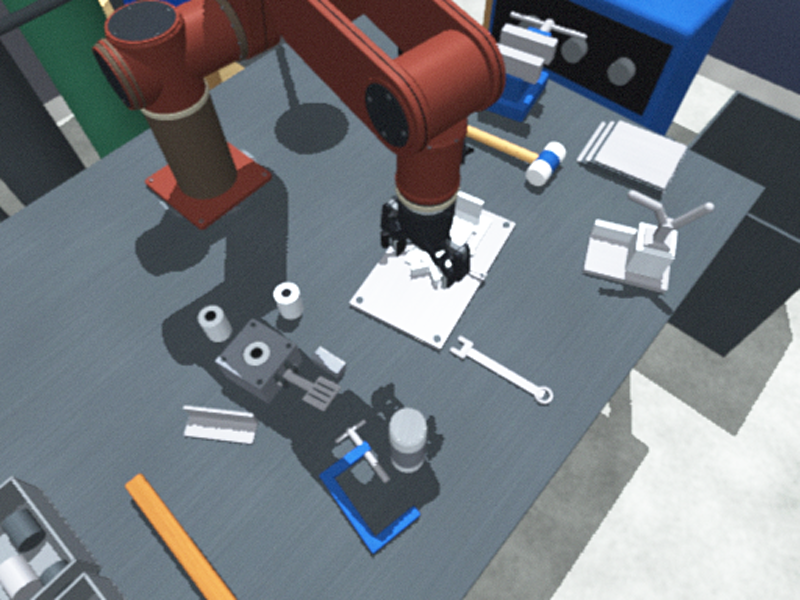

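View pics/side0.png

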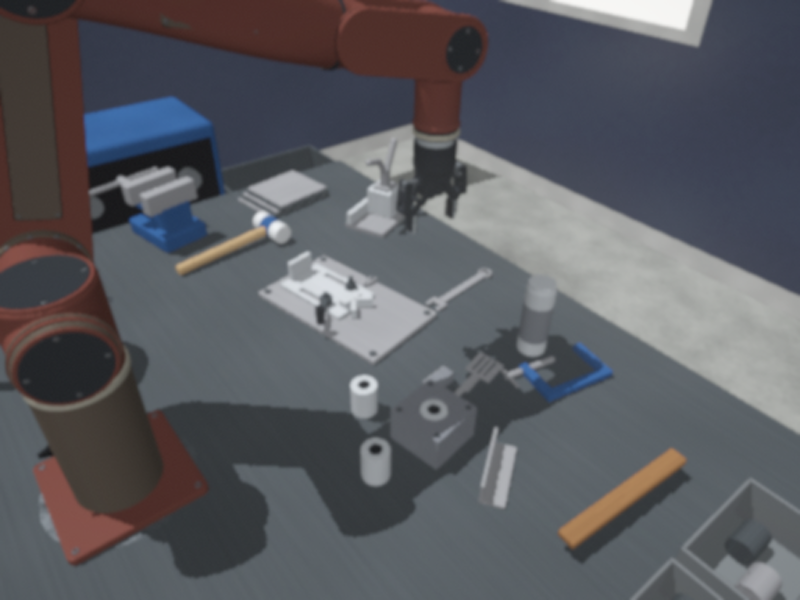

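The scene view shows the nest at (258,355), with its boss at (257,352), and two look-alike cylinders at (213,322) and (288,300), both nearer the base. The fixture is at about (435,265), partly hidden by the gripper, and the side view shows it clear at (350,310). The boss in the nest is the farthest of the three.

```bash
python3 - <<'E'
from h import *
C=[pix2w("side",np.array(p)*.64,.012) for p in((262,293),(373,357),(437,312),(322,258))]
for c in C:print(np.round(c,3))
print(np.mean(C,0))
s=status.state();i=viewer.camera_info("wrist");T=np.array(i["T"]);R=cv2.Rodrigues(s["tcp_rot"])[0]
print(np.round(i["intrinsics"],1).tolist(),"\n",np.round(R.T@(T[:3,3]-s["position"]),3),"\n",np.round(R,2),"\n",np.round(R.T@T[:3,:3],2),np.round(T,2))
E
```

```text
[0.407 0.294 0.012]
[ 0.476 -0.02   0.012]
[0.666 0.011 0.012]
[0.587 0.334 0.012]
[0.53402615 0.15493288 0.012     ]
[[315.6, 0.0, 256.1], [0.0, 315.6, 189.2], [0.0, 0.0, 1.0]] 
 [ 0.081  0.001 -0.142] 
 [[ 0.  1. -0.]
 [ 1. -0.  0.]
 [ 0. -0. -1.]] 
 [[-0.   -0.95 -0.32]
 [ 1.   -0.   -0.  ]
 [-0.   -0.32  0.95]] [[ 1.   -0.   -0.    0.63]
 [-0.   -0.95 -0.32  0.08]
 [ 0.    0.32 -0.95  0.37]
 [ 0.    0.    0.    1.  ]]
```

```bash
python3 -m crank '[-0.016,0.032,0.012,0,0,-7,-0.016,0.032,0.012,0,0,-7,-0.016,0.032,0.012,0,0,-7,-0.016,0.032,0.012,0,0,-7,-0.016,0.032,0.012,0,0,-7,-0.016,0.032,0.012,0,0,-7,0,0,0,0,0,-7,0,0,0,0,0,-7,0,0,0,0,0,-7,0,0,0,0,0,-7,0,0,0,0,0,-7,0,0,0,0,0,0]'
python3 - <<'E'
from h import *
a=snap("wrist","w1");
cv2.imwrite("pics/w1.png",cv2.resize(a[:,:,::-1],(800,600),interpolation=cv2.INTER_CUBIC))
Z=dict(fixture=.012,rib_center=.048,pointer_tip=.016,mark=.012,clamp_grip=.057,clamp_axis=.057,v_seat=.012)
for n,z in Z.items():
    for r in finder.search_frame(n,"wrist")[:2]:
        print(n,round(r["conf"],2),np.round(r["point"]),np.round(pix2w("wrist",r["point"],z),4))
E
```

```text
time_s: 2.0
position: [0.529, 0.192, 0.3034]
tcp_rot: [-3.122, -0.349, -0.0]
wrist_force: [-0.4, -0.3, -0.3]
finger_gap: 0.0854
finger_force: 0.0
fixture 0.96 [286. 143.] [0.5436 0.1537 0.012 ]
rib_center 0.64 [234. 148.] [0.5268 0.2204 0.048 ]
pointer_tip 0.69 [237. 147.] [0.5229 0.2174 0.016 ]
mark 0.82 [277.  82.] [0.617  0.1847 0.012 ]
clamp_grip 0.78 [283. 204.] [0.4712 0.1418 0.057 ]
clamp_axis 0.63 [282. 140.] [0.552  0.1643 0.057 ]
v_seat 0.82 [236. 149.] [0.5197 0.2189 0.012 ]
v_seat 0.58 [ 24. 110.] [0.5067 0.5055 0.012 ]
```

View pics/w1.png

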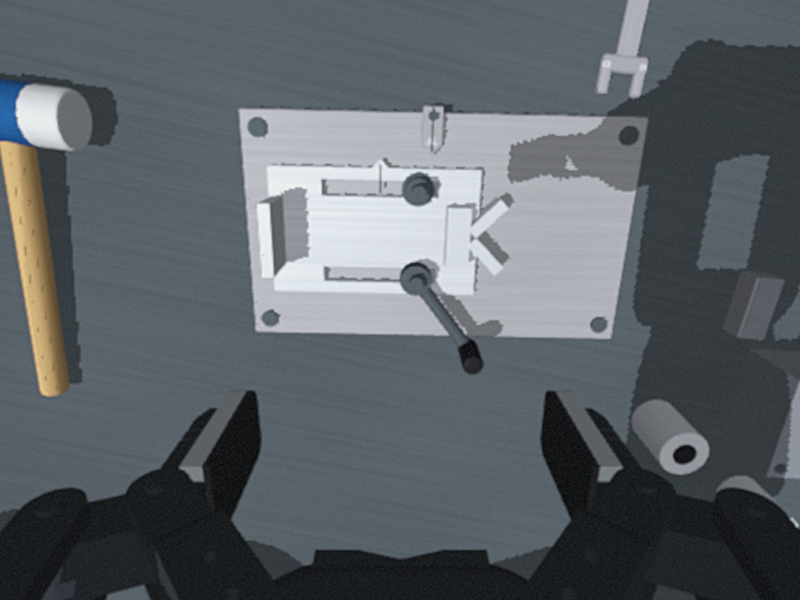

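The wrist view shows the fixture with corners (240,108), (646,118), (611,339) and (257,331). The locator pointer is at (382,159), the mark pointer at (434,152), the rib top at about (265,238), the clamp grip at (471,345) and the V on the right.

```bash
python3 - <<'E'
from h import *
i=viewer.camera_info("wrist")
P=lambda p,z:pix2w("wrist",np.array(p)/1.5625,z,i)
C=np.array([P(p,.012) for p in((257,331),(611,339),(646,118),(240,108))]);print(np.round(C,4))
ex=(C[3]-C[0]+C[2]-C[1]);ey=(C[0]-C[1]+C[3]-C[2]);print(np.linalg.norm(ex)/2,np.linalg.norm(ey)/2)
a1=np.arctan2(ex[1],ex[0]);a2=np.arctan2(-ey[0],ey[1]);print(np.degrees([a1,a2]))
a=(a1*.37+a2*.63);o=C.mean(0)[:2];R=np.array([[np.cos(a),-np.sin(a)],[np.sin(a),np.cos(a)]])
print("o",o)
Q=dict(ptr=((382,159),.02),mark=((434,151),.02),mtop=((434,106),.02),ribtop=((265,238),.065),ribA=((264,199),.065),ribB=((267,276),.065),grip=((472,345),.073),knob1=((417,275),.057),vtx=((472,237),.042))
for k,(p,z) in Q.items():
    w=P(p,z);print(k,np.round(w,4),"fix",np.round(R.T@(w[:2]-o),4))
print(np.round(R,4))
E
```

```text
[[ 0.4031  0.3026  0.012 ]
 [ 0.4709 -0.028   0.012 ]
 [ 0.6649  0.0146  0.012 ]
 [ 0.5973  0.3429  0.012 ]]
0.19844316480365712 0.3363675374380174
[12.05411068 11.61083437]
o [0.5340607  0.15800999]
ptr [0.5844 0.2202 0.02  ] fix [0.062  0.0506]
mark [0.6003 0.1796 0.02  ] fix [0.0693 0.0076]
mtop [0.6341 0.1881 0.02  ] fix [0.1041 0.0091]
ribtop [0.5081 0.2958 0.065 ] fix [0.0027 0.1402]
ribA [0.538  0.3007 0.065 ] fix [0.033  0.1389]
ribB [0.4777 0.2899 0.065 ] fix [-0.0283  0.1406]
grip [0.4596 0.1152 0.073 ] fix [-0.0816 -0.0267]
knob1 [0.5034 0.1719 0.057 ] fix [-0.0272  0.0198]
vtx [0.5414 0.1336 0.042 ] fix [ 0.0022 -0.0254]
[[ 0.979  -0.2041]
 [ 0.2041  0.979 ]]
```

```bash
python3 -m crank '[-0.007,0.035,-0.03,0,0,-0.4,-0.007,0.035,-0.03,0,0,-0.4,-0.007,0.034,-0.03,0,0,-0.4,0,0,-0.0275,0,0,0,0,0,-0.0275,0,0,0,0,0,-0.0275,0,0,0,0,0,-0.0275,0,0,0,0,0,-0.0275,0,0,0,0,0,-0.0275,0,0,0,0,0,-0.01,0,0,0,0,0,-0.009,0,0,0,0,0,0,0,0,0]' && python3 -m crank '[0,0,0,0,0,0,0,0,0,0,0,0,0,0,0,0,0,0,0,0,0,0,0,0,0,0,0,0,0,0,0,0,0,0,0,0,0,0,0,0,0,0,0,0,0,0,0,0]' 1
python3 - <<'E'
from h import *
a=snap("wrist","w2");
cv2.imwrite("pics/w2.png",cv2.resize(a[:,:,::-1],(800,600),interpolation=cv2.INTER_CUBIC))
E
```

```text
time_s: 3.4
position: [0.5093, 0.285, 0.0371]
tcp_rot: [3.124, 0.323, -0.004]
wrist_force: [0.4, -0.4, 0.8]
finger_gap: 0.0854
finger_force: 0.0
time_s: 4.07
position: [0.5107, 0.2877, 0.0404]
tcp_rot: [-3.121, -0.322, -0.004]
wrist_force: [-2.3, 7.4, 6.3]
finger_gap: 0.0086
finger_force: 59.2
```

View pics/w2.png

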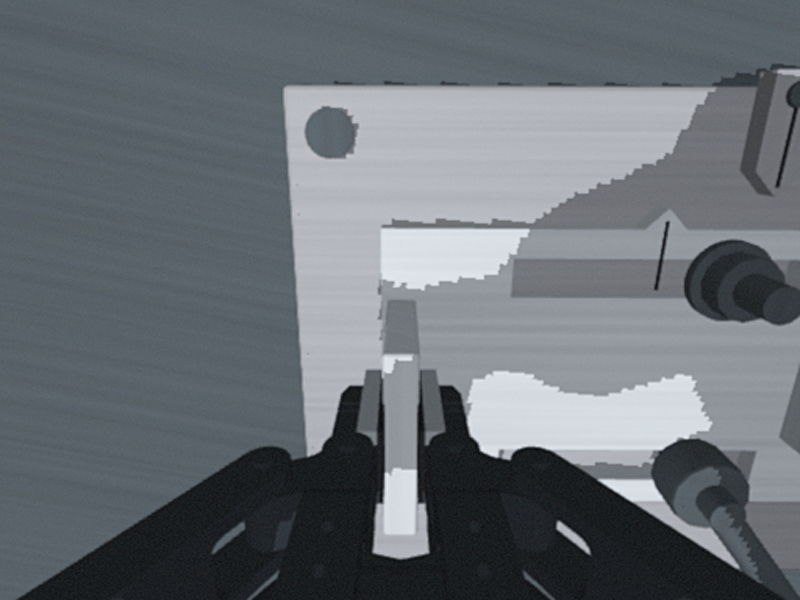

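The rib is held between the pads at (400,400). The locator pointer shows at (669,210) and the mark's scribed line runs (779,187)–(796,108).

```bash
cat >> h.py <<'E'
A=np.radians(11.8);O=np.array([.5341,.158]);RF=np.array([[np.cos(A),-np.sin(A)],[np.sin(A),np.cos(A)]])
def fx(cam,p,z,i=None,s=1.5625):
    w=pix2w(cam,np.array(p)/s,z,i); return np.round(RF.T@(w[:2]-O),4)
E
python3 - <<'E'
from h import *
for p in((656,290),(668,222),(669,210),(779,187),(796,108),(381,227),(285,86)): print(p,fx("wrist",p,.02 if p[0]!=285 else .012))
print(status.state()["position"],status.state()["wrist_force"])
E
```

```text
(656, 290) [0.0338 0.0431]
(668, 222) [0.0575 0.0429]
(669, 210) [0.0614 0.0432]
(779, 187) [0.0688 0.009 ]
(796, 108) [0.0927 0.0095]
(381, 227) [0.0559 0.1379]
(285, 86) [0.1    0.1684]
[0.51069717 0.2877231  0.04042923] [-3.87974796  8.13945816  6.25102754]
```

```bash
python3 -m crank '[0.0008,-0.0039,0,0,0,0,0.0008,-0.0039,0,0,0,0,0.0008,-0.0039,0,0,0,0,0.0008,-0.0039,0,0,0,0,0.0008,-0.0039,0,0,0,0,0.0008,-0.0039,0,0,0,0,0.0008,-0.0039,0,0,0,0,0,0,0,0,0,0,0,0,0,0,0,0]'
python3 - <<'E'
from h import *
a=snap("wrist","w3");i=viewer.camera_info("wrist")
# predicted pixel positions, crop around
R=lambda x,y,z:w2pix("wrist",[*(O+RF@[x,y]),z],i)
u=R(.075,.012,.02);print(u)
x,y=int(u[0])-70,max(0,int(u[1])-50);x=min(x,512-140);print(x,y)
cv2.imwrite("pics/w3.png",cv2.resize(a[y:y+105,x:x+140,::-1],None,fx=5.5,fy=5.5,interpolation=cv2.INTER_CUBIC))
E
```

```text
time_s: 4.87
position: [0.5164, 0.2598, 0.0404]
tcp_rot: [-3.122, -0.322, -0.003]
wrist_force: [-2.6, 4.4, 7.2]
finger_gap: 0.0089
finger_force: 59.4
[438.23802777 106.78398368]
368 56
```

View pics/w3.png

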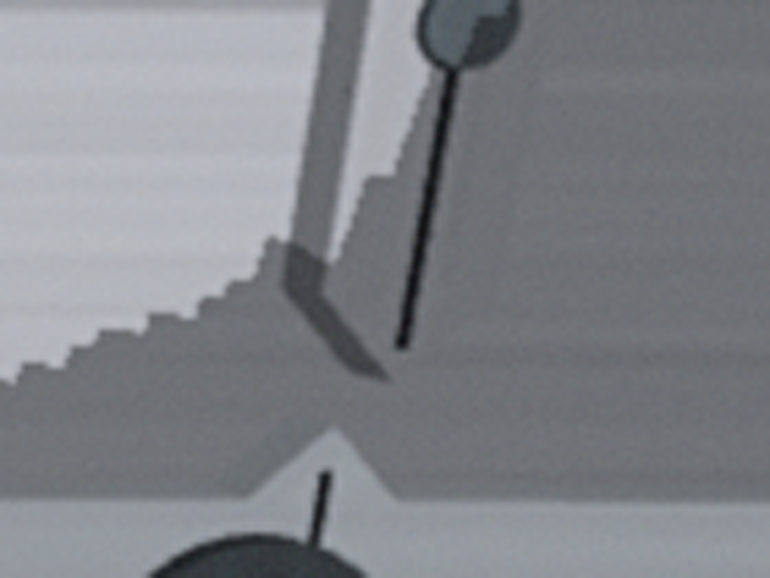

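The crop shows the mark's line at (452,70)–(402,348) and the locator line at (325,472)–(314,545), with its tip at (335,430). The pointer is still short of the mark.

```bash
python3 - <<'E'
from h import *
for p in((452,70),(402,348),(325,472),(314,545),(335,430)): print(p,fx("wrist",[368+p[0]/5.5,56+p[1]/5.5],.02,s=1))
E
```

```text
(452, 70) [0.0928 0.0094]
(402, 348) [0.0689 0.0095]
(325, 472) [0.0574 0.0146]
(314, 545) [0.0505 0.0145]
(335, 430) [0.0614 0.0143]
```

```bash
python3 -m crank '[0.0003,-0.0017,0,0,0,0,0.0004,-0.0017,0,0,0,0,0.0003,-0.0016,0,0,0,0,0,0,0,0,0,0,0,0,0,0,0,0]'
python3 - <<'E'
from h import *
a=snap("wrist","w4");i=viewer.camera_info("wrist")
g=cv2.cvtColor(a,cv2.COLOR_RGB2GRAY).astype(np.float32)
R=lambda x,y,z:w2pix("wrist",[*(O+RF@[x,y]),z],i)
# rectify to fixture coordinates at z=.02, 0.1mm... find dark line column along y
def line(x0,x1,y0,y1):
    out=[]
    for x in np.linspace(x0,x1,15):
        ys=np.arange(y0,y1,.0002);p=np.array([R(x,y,.02) for y in ys],np.float32)
        v=cv2.remap(g,p[None,:,0],p[None,:,1],cv2.INTER_LINEAR)[0];w=np.clip(np.median(v)-15-v,0,None)
        if w.sum()>0: out.append((w*ys).sum()/w.sum())
    return np.round(np.array(out)*1000,2)
print("mark",line(.072,.088,.004,.015));print("loc",line(.051,.0575,.004,.015))
E
```

```text
time_s: 5.33
position: [0.5173, 0.2552, 0.0404]
tcp_rot: [-3.122, -0.322, -0.003]
wrist_force: [-4.0, 7.1, 7.0]
finger_gap: 0.0091
finger_force: 59.3
mark [9.77 9.78 9.79 9.72 9.79 9.52 9.56 9.47 9.54 9.53 9.51 9.54 9.6  9.69
 9.68]
loc [10.1  10.08 10.06 10.05 10.03 10.01 10.05 10.1  10.1  10.06 10.02  9.8
  9.38  9.    8.52]
```

```bash
python3 -m crank '[0.0001,-0.0004,0,0,0,0,0,0,0,0,0,0]' && python3 -m crank '[0,0,0,0,0,0,0,0,0,0,0,0,0,0,0,0,0,0,0,0,0,0,0,0,0,0,0.02,0,0,0,0,0,0.04,0,0,0,0,0,0.04,0,0,0,0,0,0.02,0,0,0,0,0,0,0,0,0]' -1
cat >> h.py <<'E'
def gap(i,g):
    R=lambda x,y,z:w2pix("wrist",[*(O+RF@[x,y]),z],i)
    def line(x0,x1,y0,y1):
        out=[]
        for x in np.linspace(x0,x1,15):
            ys=np.arange(y0,y1,.0002);p=np.array([R(x,y,.02) for y in ys],np.float32)
            v=cv2.remap(g,p[None,:,0],p[None,:,1],cv2.INTER_LINEAR)[0];w=np.clip(np.median(v)-15-v,0,None)
            if w.sum()>0: out.append((w*ys).sum()/w.sum())
        return np.round(np.array(out)*1000,2)
    print("mark",line(.073,.087,.004,.015));print("loc",line(.048,.0565,.004,.015))
E
python3 - <<'E'
from h import *
a=snap("wrist","w5");i=viewer.camera_info("wrist")
gap(i,cv2.cvtColor(a,cv2.COLOR_RGB2GRAY).astype(np.float32))
for n,z in dict(clamp_grip=.057,clamp_axis=.057).items():
    for r in finder.search_frame(n,"wrist")[:2]:
        print(n,round(r["conf"],2),np.round(r["point"]),np.round(pix2w("wrist",r["point"],z),4),fx("wrist",r["point"],z,s=1))
cv2.imwrite("pics/w5.png",cv2.resize(a[:,:,::-1],(800,600),interpolation=cv2.INTER_CUBIC))
E
```

```text
time_s: 5.55
position: [0.5174, 0.2549, 0.0404]
tcp_rot: [-3.121, -0.322, -0.003]
wrist_force: [-3.9, 7.2, 7.3]
finger_gap: 0.0088
finger_force: 59.3
time_s: 6.3
position: [0.5207, 0.2537, 0.1651]
tcp_rot: [-3.123, -0.323, -0.017]
wrist_force: [1.1, 0.5, 0.7]
finger_gap: 0.085
finger_force: 0.0
mark [10.5  10.53 10.47 10.4  10.48 10.53 10.47 10.5  10.56 10.6  10.48 10.46
 10.48 10.34 10.36]
loc [12.7  11.46 10.66 10.58 10.53 10.49 10.48 10.51 10.56 10.62 10.33  9.68
  8.73  5.32  5.16]
clamp_grip 0.58 [340. 224.] [0.5028 0.177  0.057 ] [-0.0268  0.025 ]
clamp_axis 0.84 [344. 171.] [0.5466 0.1871 0.057 ] [0.0182 0.0259]
```

View pics/w5.png

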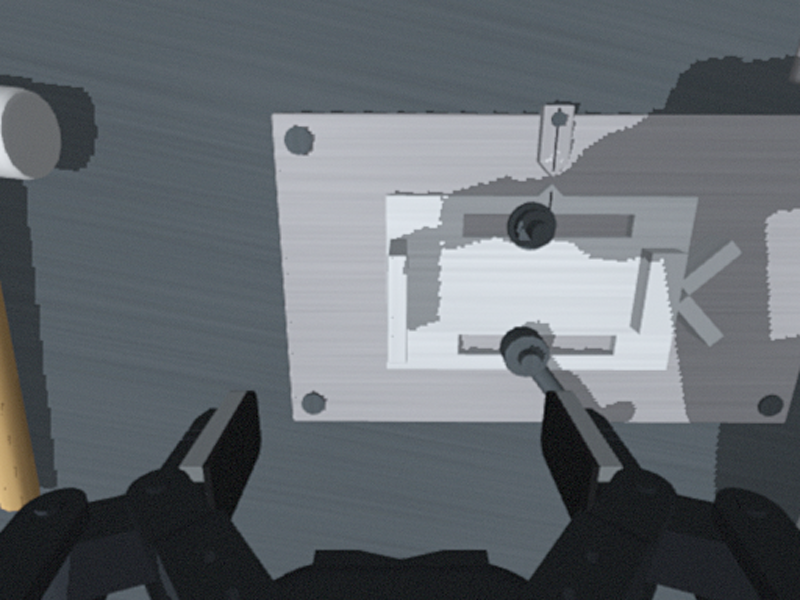

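The pointers are level to within 0.1 mm, at (556,172) and (553,187). Next is the clamp grip, measured from the first wrist picture.

```bash
python3 - <<'E'
from h import *
s=status.state();i=dict(viewer.camera_info("wrist"));T=np.array(i["T"]);R=cv2.Rodrigues(s["tcp_rot"])[0]
T0=np.eye(4);T0[:3,:3]=R;T0[:3,3]=s["position"];E=np.linalg.inv(T0)@T
print(np.round(E,4).tolist())
T1=np.eye(4);T1[:3,:3]=cv2.Rodrigues(np.array([-3.122,-.349,0]))[0];T1[:3,3]=[.529,.192,.3034]
j=dict(i);j["T"]=T1@E
for p,z in(((474,365),.073),((470,355),.057),((382,159),.02),((417,270),.05),((418,185),.05)):print(p,np.round(pix2w("wrist",np.array(p)/1.5625,z,j),4),fx("wrist",p,z,j))
for p,z in(((527,358),.05),((531,226),.05)):print(p,fx("wrist",p,z))
print(s["position"])
E
```

```text
[[-0.0018, -0.9484, -0.3171, 0.0826], [1.0, -0.0014, -0.0014, 0.0005], [0.0008, -0.3171, 0.9484, -0.1423], [0.0, 0.0, 0.0, 1.0]]
(474, 365) [0.4419 0.1092 0.073 ] [-0.1003 -0.0289]
(470, 355) [0.4431 0.1108 0.057 ] [-0.0987 -0.0276]
(382, 159) [0.5845 0.2201 0.02  ] [0.062  0.0505]
(417, 270) [0.5055 0.1725 0.05  ] [-0.0251  0.02  ]
(418, 185) [0.5732 0.1876 0.05  ] [0.0443 0.021 ]
(527, 358) [-0.0359  0.0251]
(531, 226) [0.0383 0.029 ]
[0.51650283 0.25233071 0.1578185 ]
```

```bash
python3 -m crank '[-0.0122,-0.0237,-0.004,0,0,6.7,-0.0122,-0.0237,-0.004,0,0,6.7,-0.0122,-0.0237,-0.004,0,0,6.7,-0.0122,-0.0237,-0.004,0,0,6.7,-0.0122,-0.0237,-0.004,0,0,6.7,-0.0122,-0.0237,-0.004,0,0,6.7,0,0,0,0,0,0,0,0,0,0,0,0,0,0,0,0,0,0]' 0
python3 - <<'E'
from h import *
s=status.state();i=viewer.camera_info("wrist");a=snap("wrist","w6")
print(s["position"],s["tcp_rot"],status.state()["position"])
for r in finder.search_frame("clamp_grip","wrist")[:3]:
        print(round(r["conf"],2),np.round(r["point"]),np.round(pix2w("wrist",r["point"],.057,i),4),fx("wrist",r["point"],.057,i,s=1))
cv2.imwrite("pics/w6.png",cv2.resize(a[:,:,::-1],(800,600),interpolation=cv2.INTER_CUBIC))
E
```

```text
time_s: 7.2
position: [0.4432, 0.1106, 0.1334]
tcp_rot: [-2.824, -1.373, 0.002]
wrist_force: [0.9, -0.9, -0.3]
finger_gap: 0.043
finger_force: 0.0
[0.44319016 0.11055417 0.13342725] [-2.82448242e+00 -1.37335089e+00  2.13687956e-03] [0.44361292 0.11086368 0.13382325]
0.8 [256. 142.] [0.4706 0.1441 0.057 ] [-0.065  -0.0006]
```

View pics/w6.png

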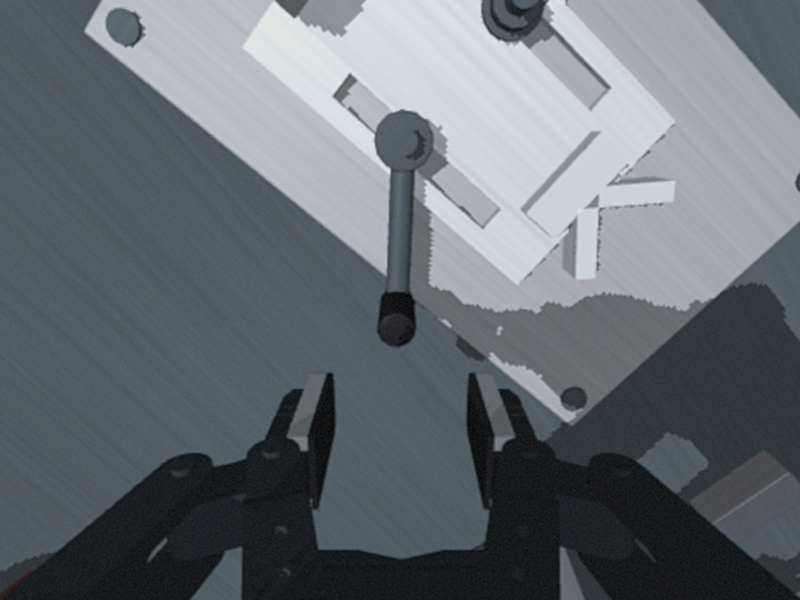

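The lever runs straight down the image, with its knob at (404,141) and the black grip's top at (396,330), between the fingers.

```bash
python3 - <<'E'
from h import *
i=viewer.camera_info("wrist")
g=fx("wrist",(396,330),.073,i);k=fx("wrist",(403,140),.055,i);k2=fx("wrist",(403,140),.045,i)
print(g,k,k2,[np.linalg.norm(g-q) for q in(k,k2)],O+RF@g)
d=g-k;th=np.arctan2(-d[1],-d[0]);print(np.degrees(th))
ax=g+.08*np.array([np.cos(th),np.sin(th)]);print("axis",ax, "joint",np.radians(49)-th)
# arc way points to -37deg (and a bit beyond)
T=np.radians(np.linspace(np.degrees(th),-38,13))
W=np.array([O+RF@(ax-.08*np.array([np.cos(t),np.sin(t)])) for t in T]);print(np.round(W,4));print(np.round(np.diff(W,axis=0),4),np.degrees(np.diff(T))[0])
E
```

```text
[-0.1002 -0.0279] [-0.0367  0.0215] [-0.0368  0.0214] [np.float64(0.08045253258909878), np.float64(0.08031220330684496)] [0.44172293 0.1101991 ]
37.88122978423743
axis [-0.03705718  0.02122213] joint 0.19405914903773713
[[0.4417 0.1102]
 [0.4353 0.1163]
 [0.4296 0.123 ]
 [0.4247 0.1303]
 [0.4206 0.1382]
 [0.4174 0.1464]
 [0.4152 0.1549]
 [0.4138 0.1636]
 [0.4135 0.1725]
 [0.4141 0.1813]
 [0.4157 0.1899]
 [0.4183 0.1984]
 [0.4217 0.2065]]
[[-0.0064  0.0061]
 [-0.0057  0.0067]
 [-0.0049  0.0073]
 [-0.0041  0.0078]
 [-0.0032  0.0082]
 [-0.0023  0.0085]
 [-0.0013  0.0087]
 [-0.0003  0.0088]
 [ 0.0006  0.0088]
 [ 0.0016  0.0087]
 [ 0.0025  0.0085]
 [ 0.0035  0.0081]] -6.323435815353121
```

```bash
python3 -m crank '[-0.0017,-0.0005,-0.022,0,0,0,0,0,-0.022,0,0,0,0,0,-0.022,0,0,0,0,0,-0.022,0,0,0,0,0,-0.005,0,0,0,0,0,0,0,0,0,0,0,0,0,0,0]' 0 && python3 -m crank '[0,0,0,0,0,0,0,0,0,0,0,0,0,0,0,0,0,0]' 0.45 && python3 -m crank '[-0.0064,0.0061,0,0,0,-6.3,-0.0057,0.0067,0,0,0,-6.3,-0.0049,0.0073,0,0,0,-6.3,-0.0041,0.0078,0,0,0,-6.3,-0.0032,0.0082,0,0,0,-6.3,-0.0023,0.0085,0,0,0,-6.3,-0.0013,0.0087,0,0,0,-6.3,-0.0003,0.0088,0,0,0,-6.3,0.0006,0.0088,0,0,0,-6.3,0,0,0,0,0,0]'
```

```text
time_s: 7.88
position: [0.4424, 0.1105, 0.0419]
tcp_rot: [-2.823, -1.378, 0.0]
wrist_force: [-0.2, -0.4, -0.1]
finger_gap: 0.0425
finger_force: 0.0
time_s: 8.13
position: [0.4431, 0.1101, 0.0427]
tcp_rot: [2.823, 1.377, 0.004]
wrist_force: [-0.5, -0.6, -0.1]
finger_gap: 0.0238
finger_force: 0.0
time_s: 8.97
position: [0.4152, 0.1819, 0.0424]
tcp_rot: [-3.138, 0.134, -0.003]
wrist_force: [-0.2, -0.1, -0.4]
finger_gap: 0.0233
finger_force: 0.0
```

```bash
python3 -m crank '[0.0016,0.0087,0,0,0,-6.3,0.0025,0.0085,0,0,0,-6.3,0.0035,0.0081,0,0,0,-6.3,0.001,0.0016,0,0,0,0,0,0,0,0,0,0]' && python3 -m crank '[0.0006,0.001,0,0,0,0,0.0006,0.001,0,0,0,0,0,0,0,0,0,0]' && python3 -m crank '[0.0006,0.001,0,0,0,0,0.0006,0.001,0,0,0,0,0,0,0,0,0,0]'
```

```text
time_s: 9.38
position: [0.4226, 0.207, 0.0416]
tcp_rot: [3.075, -0.633, -0.002]
wrist_force: [-2.3, -3.7, 3.4]
finger_gap: 0.0237
finger_force: 1.9
time_s: 9.63
position: [0.4227, 0.2073, 0.0415]
tcp_rot: [3.072, -0.632, -0.005]
wrist_force: [-6.8, -11.7, 10.2]
finger_gap: 0.0237
finger_force: 6.6
time_s: 9.88
position: [0.4226, 0.2074, 0.0413]
tcp_rot: [3.068, -0.63, -0.008]
wrist_force: [-10.5, -19.7, 16.5]
finger_gap: 0.0236
finger_force: 11.4
```

The lever is at its stop: force rises with no further motion. I'll back off, lift, and check.

```bash
python3 -m crank '[-0.0025,-0.004,0,0,0,0,0,0,0,0,0,0,0,0,0,0,0,0]' 0 && python3 -m crank '[0,0,0.03,0,0,0,0,0,0.04,0,0,0,0,0,0.04,0,0,0,0,0,0.04,0,0,0,0,0,0.02,0,0,0,0,0,0,0,0,0,0,0,0,0,0,0,0,0,0,0,0,0]'
python3 - <<'E'
from h import *
i=viewer.camera_info("wrist");a=snap("wrist","w7")
gap(i,cv2.cvtColor(a,cv2.COLOR_RGB2GRAY).astype(np.float32))
cv2.imwrite("pics/w7.png",a[:,:,::-1])
E
```

```text
time_s: 10.13
position: [0.4232, 0.2077, 0.0417]
tcp_rot: [-3.075, 0.639, -0.001]
wrist_force: [0.6, 0.1, -0.2]
finger_gap: 0.0423
finger_force: 0.0
time_s: 10.8
position: [0.4223, 0.2078, 0.2104]
tcp_rot: [3.075, -0.64, -0.002]
wrist_force: [-0.6, 0.2, -0.2]
finger_gap: 0.043
finger_force: 0.0
mark []
loc [6.26]
```

View pics/w7.png

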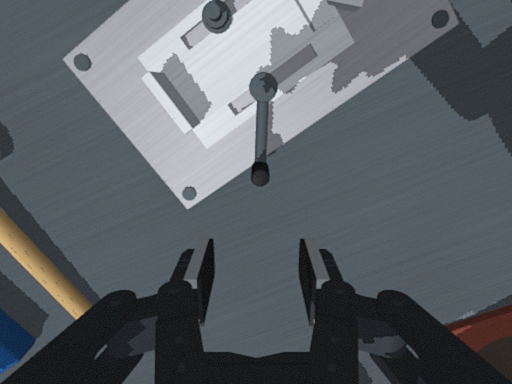

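```bash
python3 -m crank '[0.009,-0.037,0.01,0,0,0,0.009,-0.037,0.01,0,0,0,0.009,-0.037,0.01,0,0,0,0.009,-0.037,0.01,0,0,0,0.009,-0.037,0.01,0,0,0,0.009,-0.037,0.01,0,0,0,0.009,-0.037,0.01,0,0,0,0.009,-0.037,0.01,0,0,0,0.009,-0.037,0.01,0,0,0,0.009,-0.037,0.01,0,0,0,0.009,-0.037,0.01,0,0,0,0.009,-0.037,0,0,0,0]' 1
python3 -m crank '[0,0,0,0,0,0,0,0,0,0,0,0,0,0,0,0,0,0]'
python3 - <<'E'
from h import *
i=viewer.camera_info("wrist");a=snap("wrist","w8")
cv2.imwrite("pics/w8.png",cv2.resize(a[:,:,::-1],(800,600),interpolation=cv2.INTER_CUBIC))
for n,z in dict(nest=.06,paddle_top=.065,boss_center=.064,magnet_square=.024).items():
    for r in finder.search_frame(n,"wrist")[:3]:
        print(n,round(r["conf"],2),np.round(r["point"]),np.round(pix2w("wrist",r["point"],z,i),4))
E
```

```text
time_s: 11.85
position: [0.5312, -0.2383, 0.3214]
tcp_rot: [-3.075, 0.642, -0.0]
wrist_force: [0.9, 0.6, 0.6]
finger_gap: 0.0004
finger_force: 0.0
time_s: 12.1
position: [0.5302, -0.2357, 0.319]
tcp_rot: [-3.073, 0.642, 0.006]
wrist_force: [-0.3, 0.6, -0.1]
finger_gap: 0.0
finger_force: 0.0
nest 0.73 [225. 129.] [ 0.5712 -0.2094  0.06  ]
nest 0.67 [258. 185.] [ 0.4864 -0.2175  0.06  ]
paddle_top 0.98 [223. 125.] [ 0.5771 -0.2105  0.065 ]
boss_center 0.88 [272. 207.] [ 0.4515 -0.2234  0.064 ]
boss_center 0.86 [309. 269.] [ 0.3407 -0.2351  0.064 ]
boss_center 0.8 [214. 260.] [ 0.4091 -0.1157  0.064 ]
magnet_square 0.95 [198. 166.] [ 0.5356 -0.1464  0.024 ]
```

View pics/w8.png

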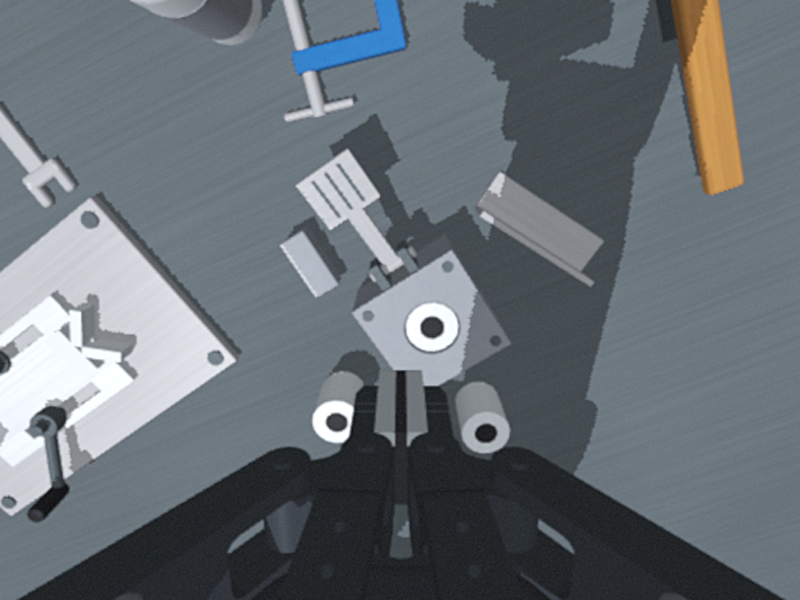

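The wrist view shows the cylinders at (432,328) in the nest, and loose ones at (336,420) and (485,430), both nearer the base. The one in the nest sits in the hole and is farthest from the base, at 0.50 m against 0.43 and 0.41, so it is the boss. The paddle is at (338,189) and the magnet at (312,262).

```bash
python3 - <<'E'
from h import *
s=status.state();i=viewer.camera_info("wrist")
P=lambda p,z:pix2w("wrist",np.array(p)/1.5625,z,i)
b=P((432,328),.064);p=P((338,189),.065);print("boss",b,"paddle",p,np.linalg.norm((p-b)[:2]),np.degrees(np.arctan2(*(p-b)[1::-1])))
for q in((352,313),(453,250),(511,344)):print("nestcorner",np.round(P(q,.066),4))
for q in((297,187),(348,150),(380,192),(334,229)):print("pad",np.round(P(q,.065),4))
print(s["position"],s["joints"])
E
```

```text
boss [ 0.44577545 -0.22734224  0.064     ] paddle [ 0.58630718 -0.20440084  0.065     ] 0.14239196673420432 9.271584006886297
nestcorner [ 0.487  -0.1697  0.066 ]
nestcorner [ 0.5038 -0.2699  0.066 ]
nestcorner [ 0.4048 -0.2854  0.066 ]
pad [ 0.6008 -0.1752  0.065 ]
pad [ 0.61   -0.2245  0.065 ]
pad [ 0.5708 -0.2341  0.065 ]
pad [ 0.5587 -0.1874  0.065 ]
[ 0.53086217 -0.23495307  0.32141993] [-5.52574184e-01  7.05506540e-02  1.52576096e+00  1.57274955e-04
  1.54534096e+00  1.42820381e+00]
```

```bash
python3 -m crank '[0.009,0.005,-0.02,0,0,0,0.009,0.005,-0.03,0,0,0,0.009,0.005,-0.035,0,0,0,0.009,0.005,-0.035,0,0,0,0.009,0.005,-0.035,0,0,0,0.009,0.005,-0.035,0,0,0,0,0,-0.03,0,0,0,0,0,-0.02,0,0,0,0,0,0,0,0,0]' && python3 -m crank '[0,0,-0.008,0,0,0,0,0,-0.008,0,0,0,0,0,-0.008,0,0,0,0,0,-0.008,0,0,0,0,0,-0.006,0,0,0,0,0,-0.005,0,0,0,0,0,-0.004,0,0,0,0,0,0,0,0,0]'
```

```text
time_s: 13.1
position: [0.5813, -0.2033, 0.0758]
tcp_rot: [-3.073, 0.639, 0.014]
wrist_force: [-1.0, 0.7, -0.5]
finger_gap: -0.0
finger_force: 0.0
time_s: 13.77
position: [0.5884, -0.2069, 0.0378]
tcp_rot: [3.075, -0.642, 0.013]
wrist_force: [3.4, 2.8, 4.6]
finger_gap: 0.0005
finger_force: 2.2
```

```bash
python3 -m crank '[0,0,-0.003,0,0,0,0,0,-0.003,0,0,0,0,0,0,0,0,0]' && python3 -m crank '[0,0,-0.002,0,0,0,0,0,-0.002,0,0,0,0,0,0,0,0,0]'
```

```text
time_s: 14.02
position: [0.5878, -0.207, 0.0319]
tcp_rot: [3.074, -0.642, 0.011]
wrist_force: [0.9, 2.1, 6.0]
finger_gap: 0.0002
finger_force: 3.2
time_s: 14.27
position: [0.5877, -0.2071, 0.0295]
tcp_rot: [3.074, -0.642, 0.009]
wrist_force: [-4.7, 5.2, 17.5]
finger_gap: -0.0001
finger_force: 7.7
```

```bash
python3 -m crank '[0,0,-0.002,0,0,0,0,0,-0.001,0,0,0,0,0,0,0,0,0]'; python3 -m crank '[0,0,0.02,0,0,0,0,0,0.04,0,0,0,-0.01,0,0.04,0,0,6,-0.02,0,0.04,0,0,7,-0.02,0,0.04,0,0,7,-0.02,-0.01,0.02,0,0,7,0,0,0,0,0,7,0,0,0,0,0,0,0,0,0,0,0,0]' -1
python3 - <<'E'
from h import *
i=viewer.camera_info("wrist");s=status.state();a=snap("wrist","w9");print(s["position"],s["joints"][[0,5]])
g=cv2.cvtColor(a,cv2.COLOR_RGB2GRAY)
for n in("boss_center","paddle_top"):
  for r in finder.search_frame(n,"wrist")[:3]:
    print(n,round(r["conf"],2),np.round(r["point"]),np.round(pix2w("wrist",r["point"],.1,i),4),np.round(pix2w("wrist",r["point"],.029,i),4))
# dark threaded hole in bright disc
R=w2pix("wrist",[.4458,-.2273,.1],i);print("expect",R, "if down",w2pix("wrist",[.4458,-.2273,.064],i))
m=((g<60)).astype(np.uint8);n,l,st,c=cv2.connectedComponentsWithStats(m)
for k in range(1,n):
    if 60<st[k,4]<2500 and np.linalg.norm(c[k]-R)<70: print(c[k],st[k])
E
```

```text
time_s: 14.52
position: [0.5879, -0.2073, 0.029]
tcp_rot: [3.074, -0.642, 0.009]
wrist_force: [-13.1, 8.1, 34.4]
finger_gap: -0.0005
finger_force: 15.0
time_s: 15.27
position: [0.518, -0.2165, 0.2173]
tcp_rot: [3.128, 0.278, 0.004]
wrist_force: [0.8, -0.2, 0.1]
finger_gap: 0.0854
finger_force: 0.0
[ 0.51800307 -0.21654699  0.21730625] [-0.53650929  0.85671061]
boss_center 0.89 [241. 319.] [ 0.3762 -0.2269  0.1   ] [ 0.3153 -0.2336  0.029 ]
boss_center 0.58 [254. 251.] [ 0.4544 -0.2256  0.1   ] [ 0.4149 -0.232   0.029 ]
boss_center 0.57 [146. 245.] [ 0.4429 -0.1274  0.1   ] [ 0.4002 -0.107   0.029 ]
paddle_top 0.66 [255. 107.] [ 0.5818 -0.2043  0.1   ] [ 0.577  -0.2048  0.029 ]
expect [253.66978232 259.18820757] if down [253.89752397 241.08119642]
[254.2192691  258.89700997] [244 250  21  19 301]
```

```bash
python3 -m crank '[-0.018,-0.0028,-0.02,0,0,0,-0.018,-0.0028,-0.02,0,0,0,-0.018,-0.0028,-0.02,0,0,0,-0.018,-0.0028,-0.02,0,0,0,0,0,-0.02,0,0,0,0,0,-0.02,0,0,0,0,0,-0.02,0,0,0,0,0,-0.01,0,0,0,0,0,0,0,0,0,0,0,0,0,0,0]'
```

```text
time_s: 16.25
position: [0.4453, -0.227, 0.0653]
tcp_rot: [-3.127, -0.284, 0.002]
wrist_force: [0.2, -0.2, 0.3]
finger_gap: 0.0849
finger_force: 0.0
```

```bash
python3 -m crank '[0,0,0.003,0,0,0,0,0,0,0,0,0,0,0,0,0,0,0,0,0,0,0,0,0,0,0,0,0,0,0,0,0,0,0,0,0]' 1 && python3 -m crank '[0,0,0.015,0,0,0,0,0,0.03,0,0,0,0,0,0.03,0,0,0,0,0,0.02,0,0,0,0,0,0,0,0,0]'
```

```text
time_s: 16.75
position: [0.4465, -0.228, 0.0702]
tcp_rot: [3.127, 0.285, 0.003]
wrist_force: [-0.9, 1.0, 4.7]
finger_gap: 0.0446
finger_force: 60.5
time_s: 17.17
position: [0.448, -0.2292, 0.1689]
tcp_rot: [3.123, 0.284, 0.01]
wrist_force: [0.6, -1.3, -1.0]
finger_gap: 0.0443
finger_force: 64.3
```

The boss is gripped (gap 44 mm) and lifted. I'll work out v_seat from the saved w6 picture, where the V's inner corner is at about (600,206) and the flank tips at (675,203) and (596,278).

```bash
python3 - <<'E'
from h import *
i=dict(viewer.camera_info("wrist"))
E=np.array([[-0.0018,-0.9484,-0.3171,0.0826],[1.0,-0.0014,-0.0014,0.0005],[0.0008,-0.3171,0.9484,-0.1423],[0,0,0,1]])
def inf(rot,pos):
    T=np.eye(4);T[:3,:3]=cv2.Rodrigues(np.array(rot,float))[0];T[:3,3]=pos;j=dict(i);j["T"]=T@E;return j
j=inf([-2.8245,-1.3734,.0021],[.4432,.1106,.1334])
for p in((600,206),(675,203),(596,278)):print(p,fx("wrist",p,.034,j))
for p in((675,122),(523,284),(553,0)):print("plate/ptr",fx("wrist",p,.02,j))
# edges along image rows/cols in the raw picture across the two inner edges
g=cv2.imread("pics/w6_raw.png",0).astype(int)
print("row y=240/1.5625:",list(enumerate(g[154,360:400],360)));print("col x=640:",list(enumerate(g[112:146,410],112)))
k=inf([-3.122,-.349,0],[.529,.192,.3034])
for p in((477,237),(512,201),(504,270)):print("w1",fx("wrist",p,.034,k))
E
```

```text
(600, 206) [ 0.0004 -0.0717]
(675, 203) [ 0.0248 -0.0985]
(596, 278) [-0.0259 -0.0972]
plate/ptr [ 0.0539 -0.0751]
plate/ptr [-0.0531 -0.0764]
plate/ptr [0.0525 0.0082]
row y=240/1.5625: [(360, np.int64(151)), (361, np.int64(131)), (362, np.int64(130)), (363, np.int64(132)), (364, np.int64(135)), (365, np.int64(134)), (366, np.int64(132)), (367, np.int64(127)), (368, np.int64(150)), (369, np.int64(193)), (370, np.int64(210)), (371, np.int64(209)), (372, np.int64(209)), (373, np.int64(208)), (374, np.int64(209)), (375, np.int64(209)), (376, np.int64(208)), (377, np.int64(208)), (378, np.int64(210)), (379, np.int64(207)), (380, np.int64(212)), (381, np.int64(197)), (382, np.int64(147)), (383, np.int64(99)), (384, np.int64(139)), (385, np.int64(170)), (386, np.int64(171)), (387, np.int64(169)), (388, np.int64(167)), (389, np.int64(166)), (390, np.int64(169)), (391, np.int64(171)), (392, np.int64(171)), (393, np.int64(172)), (394, np.int64(171)), (395, np.int64(171)), (396, np.int64(168)), (397, np.int64(166)), (398, np.int64(167)), (399, np.int64(168))]
col x=640: [(112, np.int64(170)), (113, np.int64(156)), (114, np.int64(125)), (115, np.int64(126)), (116, np.int64(144)), (117, np.int64(189)), (118, np.int64(211)), (119, np.int64(210)), (120, np.int64(208)), (121, np.int64(209)), (122, np.int64(207)), (123, np.int64(209)), (124, np.int64(208)), (125, np.int64(207)), (126, np.int64(207)), (127, np.int64(208)), (128, np.int64(208)), (129, np.int64(211)), (130, np.int64(195)), (131, np.int64(146)), (132, np.int64(166)), (133, np.int64(170)), (134, np.int64(169)), (135, np.int64(171)), (136, np.int64(170)), (137, np.int64(171)), (138, np.int64(168)), (139, np.int64(169)), (140, np.int64(169)), (141, np.int64(171)), (142, np.int64(170)), (143, np.int64(172)), (144, np.int64(171)), (145, np.int64(172))]
w1 [ 0.0002 -0.0307]
w1 [ 0.0308 -0.0577]
w1 [-0.0283 -0.0559]
```

```bash
python3 -m crank '[0.0092,0.0225,0,0,0,7,0.0092,0.0225,0,0,0,7,0.0092,0.0225,0,0,0,7,0.0092,0.0225,0,0,0,7,0.0092,0.0225,0,0,0,7,0.0092,0.0225,0,0,0,7,0.0092,0.0225,0,0,0,7,0.0092,0.0225,0,0,0,7,0.0092,0.0225,0,0,0,7,0.0092,0.0225,0,0,0,7,0.0092,0.0225,0,0,0,7,0.0092,0.0225,0,0,0,7]' && python3 -m crank '[0,0,-0.02,0,0,7,0,0,-0.03,0,0,0,0,0,-0.02,0,0,0,0,0,0,0,0,0,0,0,0,0,0,0]'
python3 - <<'E'
from h import *
s=status.state();print(s["position"],s["tcp_rot"]);R=cv2.Rodrigues(s["tcp_rot"])[0];print("yaw",np.degrees(np.arctan2(R[1,0],R[0,0])),"tilt",R[2],"fix",RF.T@(s["position"][:2]-O))
E
```

```text
time_s: 18.17
position: [0.5552, 0.0438, 0.162]
tcp_rot: [-2.126, -2.31, 0.003]
wrist_force: [0.4, -0.3, -2.3]
finger_gap: 0.0447
finger_force: 64.3
time_s: 18.58
position: [0.5538, 0.0427, 0.0914]
tcp_rot: [-1.987, -2.428, 0.005]
wrist_force: [0.3, -0.4, -1.5]
finger_gap: 0.0443
finger_force: 64.2
[0.55376028 0.04274945 0.09144552] [-1.986862   -2.42778554  0.00500409]
yaw 101.40706406189777 tilt [ 0.00140799 -0.00527459 -0.9999851 ] fix [-0.00432347 -0.11683545]
```

```bash
python3 -m crank '[0.0022,-0.0005,-0.015,0,0,0,0.0022,-0.0005,-0.015,0,0,0,0,0,-0.01,0,0,0,0,0,-0.005,0,0,0,0,0,0,0,0,0,0,0,0,0,0,0]' 
python3 - <<'E'
from h import *
s=status.state();print(s["position"],s["wrist_force"],"fix",RF.T@(s["position"][:2]-O))
E
```

```text
time_s: 19.08
position: [0.5607, 0.0415, 0.0496]
tcp_rot: [1.99, 2.431, 0.0]
wrist_force: [0.4, -0.2, -2.1]
finger_gap: 0.0442
finger_force: 64.2
[0.56066732 0.04153041 0.049573  ] [ 0.38100591 -0.24654184 -2.0923073 ] fix [ 0.00218831 -0.11944119]
```

```bash
python3 -m crank '[-0.0021,-0.0004,-0.003,0,0,0,0,0,-0.002,0,0,0,0,0,0,0,0,0,0,0,0,0,0,0]' && python3 -m crank '[0,0,-0.0015,0,0,0,0,0,0,0,0,0,0,0,0,0,0,0]' 
python3 - <<'E'
from h import *
s=status.state();print(s["position"],s["wrist_force"],"fix",RF.T@(s["position"][:2]-O))
E
```

```text
time_s: 19.42
position: [0.5583, 0.0412, 0.0442]
tcp_rot: [1.99, 2.431, 0.0]
wrist_force: [-0.9, -0.3, -1.3]
finger_gap: 0.0446
finger_force: 64.2
time_s: 19.67
position: [0.5587, 0.0413, 0.043]
tcp_rot: [1.989, 2.431, 0.001]
wrist_force: [-1.2, 0.7, 3.4]
finger_gap: 0.0447
finger_force: 64.9
[0.55871176 0.04125064 0.04301643] [-1.21718833  0.66842143  3.44988965] fix [ 0.00021686 -0.11931514]
```

```bash
python3 -m crank '[0,0,0.001,0,0,0,-0.0006,0.003,0,0,0,0,-0.0006,0.003,0,0,0,0,-0.0006,0.003,0,0,0,0,-0.0004,0.002,0,0,0,0,0,0,0,0,0,0,0,0,0,0,0,0]'; python3 -m crank '[-0.0002,0.001,0,0,0,0,-0.0002,0.001,0,0,0,0,0,0,0,0,0,0]';python3 - <<'E'
from h import *
s=status.state();print(s["position"],RF.T@s["wrist_force"][:2],"fix",RF.T@(s["position"][:2]-O))
E
```

```text
time_s: 20.25
position: [0.5559, 0.0524, 0.0433]
tcp_rot: [-1.989, -2.432, 0.0]
wrist_force: [0.4, 0.5, -1.8]
finger_gap: 0.0446
finger_force: 64.6
time_s: 20.5
position: [0.5556, 0.0543, 0.0435]
tcp_rot: [-1.99, -2.431, -0.0]
wrist_force: [0.7, -0.1, -1.6]
finger_gap: 0.0442
finger_force: 64.6
[0.55563589 0.05429325 0.04345136] [ 0.64403473 -0.26762807] fix [-0.00012684 -0.10591916]
```

```bash
for k in 1 2; do python3 -m crank '[-0.0002,0.0008,0,0,0,0,0,0,0,0,0,0]'; python3 - <<'E'
from h import *
s=status.state();print("FF",RF.T@s["wrist_force"][:2],"fix",RF.T@(s["position"][:2]-O))
E
done
```

```text
time_s: 20.67
position: [0.5555, 0.0551, 0.0435]
tcp_rot: [-1.99, -2.431, -0.0]
wrist_force: [-1.0, 0.5, -1.4]
finger_gap: 0.0444
finger_force: 64.6
FF [-0.87354181  0.74378926] fix [-0.00014792 -0.10512374]
time_s: 20.83
position: [0.5552, 0.0559, 0.0434]
tcp_rot: [-1.99, -2.431, 0.0]
wrist_force: [0.0, -0.2, -2.0]
finger_gap: 0.0443
finger_force: 64.6
FF [-0.00962929 -0.24544211] fix [-0.00021444 -0.10430322]
```

```bash
for k in 1 2; do python3 -m crank '[-0.0001,0.0006,0,0,0,0,0,0,0,0,0,0]'|sed -n 4p; python3 - <<'E'
from h import *
s=status.state();print("FF",RF.T@s["wrist_force"][:2],"fix",RF.T@(s["position"][:2]-O))
E
done
```

```text
wrist_force: [-0.6, -1.9, -1.8]
FF [-0.99303232 -1.70048323] fix [-0.00021388 -0.10408786]
wrist_force: [-1.2, -5.9, -0.8]
FF [-2.39211283 -5.57794991] fix [-0.00020614 -0.10388085]
```

```bash
python3 -m crank '[-0.0002,-0.0004,0,0,0,0,0,0,-0.0005,0,0,0,0,0,-0.0004,0,0,0,0,0,0,0,0,0]';python3 - <<'E'
from h import *
s=status.state();print("FF",RF.T@s["wrist_force"][:2],"fix",RF.T@(s["position"][:2]-O))
E
```

```text
time_s: 21.5
position: [0.5548, 0.0564, 0.043]
tcp_rot: [-1.989, -2.431, 0.001]
wrist_force: [-3.2, -4.5, 4.3]
finger_gap: 0.0444
finger_force: 64.7
FF [-4.01576043 -3.76749167] fix [-0.00048778 -0.10365419]
```

```bash
python3 -m crank '[-0.0005,-0.0001,0.0004,0,0,0,0,0,0,0,0,0]'|sed -n 2,4p;python3 - <<'E'
from h import *
s=status.state();print("FF",RF.T@s["wrist_force"][:2],"fix",RF.T@(s["position"][:2]-O))
E
```

```text
position: [0.5544, 0.0566, 0.043]
tcp_rot: [-1.99, -2.431, -0.0]
wrist_force: [-0.9, -2.6, 0.6]
FF [-1.38022035 -2.40469386] fix [-0.00089186 -0.10338612]
```

```bash
python3 -m crank '[0,0,0,0,0,0,0,0,0,0,0,0,0,0,0,0,0,0,0,0,0,0,0,0,0,0,0,0,0,0]' -1; python3 -m crank '[0,0,0.015,0,0,0,0,0,0.03,0,0,0,0,0,0.035,0,0,0,-0.01,0.01,0.035,0,0,0,-0.01,0.01,0.03,0,0,0,0,0,0.02,0,0,0,0,0,0,0,0,0,0,0,0,0,0,0,0,0,0,0,0,0]'
python3 - <<'E'
from h import *
i=viewer.camera_info("wrist");a=snap("wrist","w10");g=cv2.cvtColor(a,cv2.COLOR_RGB2GRAY)
gap(i,g.astype(np.float32))
b=snap("scene","s10")
w=np.array(w2pix("wrist",[.5547,.0565,.05],i),int);print(w)
x,y=np.clip(w[0]-80,0,352),np.clip(w[1]-90,0,264)
m=np.hstack([cv2.resize(a[y:y+120,x:x+160,::-1],(400,300),interpolation=cv2.INTER_CUBIC),cv2.resize(b[130:250,210:370,::-1],(400,300),interpolation=cv2.INTER_CUBIC)])
m=np.vstack([m,np.hstack([cv2.resize(a[:,:,::-1],(400,300)),cv2.resize(b[:,:,::-1],(400,300))])])
cv2.imwrite("pics/fin.png",m);print(x,y)
E
```

```text
time_s: 22.08
position: [0.5545, 0.0568, 0.043]
tcp_rot: [1.989, 2.431, 0.001]
wrist_force: [-0.1, 0.9, -0.3]
finger_gap: 0.0855
finger_force: 0.0
time_s: 22.83
position: [0.5339, 0.0765, 0.2071]
tcp_rot: [-1.989, -2.431, 0.001]
wrist_force: [-0.7, 0.2, -0.2]
finger_gap: 0.0854
finger_force: 0.0
mark [9.54 9.44 9.39 9.44 9.5  9.57 9.59 9.49 9.45 9.44 9.44 9.44 9.43 9.44
 9.45]
loc [12.44 12.78 13.22 13.49 13.39 12.95 12.06  9.83  9.67  9.69  9.71  9.71
  9.71  9.63  9.19]
[271 193]
191 103
```

View pics/fin.png

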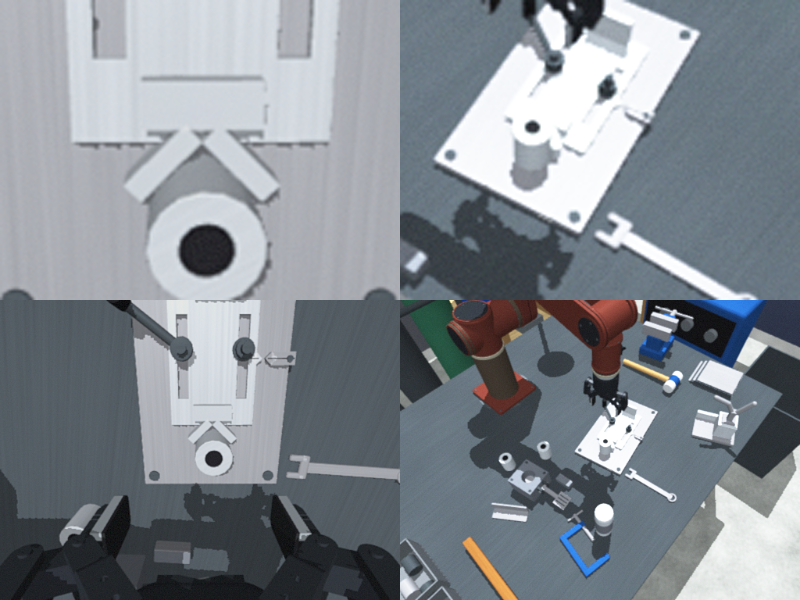

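The boss stands upright in the V at crop pixel (207,248), and the pointers are still in line at (262,358) in the lower left. I'll check the seating in numbers.

```bash
python3 - <<'E'
from h import *
i=viewer.camera_info("wrist")
g=cv2.imread("pics/w10_raw.png",0)
m=(g<60).astype(np.uint8);n,l,st,c=cv2.connectedComponentsWithStats(m)
e=np.array([191+207/2.5,103+248/2.5])
for k in range(1,n):
    if np.linalg.norm(c[k]-e)<12: print(c[k],st[k,4],"hole",fx("wrist",c[k],.072,i,s=1))
for p in((204,133),(124,184),(146,203),(280,185),(257,206),(72,142),(329,142)):
    print(p,fx("wrist",[191+p[0]/2.5,103+p[1]/2.5],.034 if 73<p[0]<320 else .02,i,s=1))
t=status.state();print(RF.T@(t["position"][:2]-O))
E
```

```text
[273.18181818 202.73636364] 330 hole [-0.0011 -0.1043]
(204, 133) [-0.0002 -0.0683]
(124, 184) [-0.0332 -0.0895]
(146, 203) [-0.0242 -0.0979]
(280, 185) [ 0.0315 -0.0905]
(257, 206) [ 0.0222 -0.0996]
(72, 142) [-0.0556 -0.0748]
(329, 142) [ 0.0537 -0.0757]
[-0.01735096 -0.07977321]
```

```bash
python3 -c "
from plant import ticket
print(ticket.finish_job())"
```

```text
the job is handed in; nothing more can be done
None
```

I set the locator to within about 0.2–0.3 mm of its mark, swung the clamp to its stop, ejected the boss fully, stood it upright in the V with both flanks in contact at release, and handed the job in at about 23 s of the 72 s allowed.

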